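Line up pencil bundles by length

ROBOT

A 6-joint arm with a two-finger parallel gripper is mounted at the origin on the work surface. World frame = base frame: x ahead of the robot, y to its left, z up, the work surface at z = 0. Lengths are in m, angles in rad, forces in N, time in s.
With the tool pointing down it reaches from about 0.375 to 0.9 m from the base axis. Payload 3.1 kg.
Tool frame: the origin (TCP) lies between the finger pads; the fingertips stand 8 mm ahead of it and the grasp point (between the pads) lies 11 mm behind it; z points along the fingers, y is the line along which they close (so a half turn about z gives the same grasp; the last joint's range is limited). The gripper opens to 85 mm and grips with 20 to 120 N. Pads are 22 mm wide; open, the fingers measure 114 mm over their backs; the gripper's body (76 mm by 85 mm) begins 54 mm behind the grasp point. The pads swing forward as they close: fully open they stand 13 mm farther back than shut.
Start: joints at [0.922, 0.527, 1.433, -0, 1.181, -0.178], TCP at [0.283, 0.557, 0.239] pointing down, gripper open.
Joint ranges: [-3.08, 3.08], [-0.75, 2.2], [0.22, 2.44], [-1.43, 4.57], [0, 2.65], [-2.85, 2.85]. Speed limits (rad/s): [2.79, 2.79, 3.14, 3.14, 3.14, 3.14].

INTERFACE

Orientations are given as a unit quaternion [x, y, z, w].
In Python, from station import readout, cams, sign_off gives the robot as it stands.
- The arm moves only by the tool send_rows, never from a script. Its argument "commands" is text: rows parted by semicolons, each of 5 numbers parted by spaces: the finger opening in mm, from 0 to 85.4, then the shift along the tool's x, y, z each as a share of 0.02 m, from -1 to 1, then the turn about the tool's z as a share of 4 degrees, from -1 to 1. In form: grip dx dy dz spin; .... A call has 1 to 20 rows; each row shifts and turns the commanded pose from where the row before left it, along the tool's axes as they then stand; what a row does not reach is not made up. A row lasts 1/12 s, in which the tool goes at most 41.7 mm and 7.16 degrees, less where a joint would pass 70% of its speed; a pose out of reach is approached as far as the arm can. A call with a number of a shift or a turn outside -1 to 1 is refused whole. A call with a gripper value outside its range is refused whole. The fingers move at their own pace and stop on an object; "grip_force" is the grip in N (left out, the last holds). Time passes only in rows, so rows that do not move let the fingers close. It gives the time, the measured TCP pose, the force, the opening and the grip force at its end, in the units of the state.
- readout.sense(): the state, without advancing time (a new reading comes with each control period).
- cams.snapshot(name): name is "side" or "top"; returns a dict with "pixels" (384x512x3 uint8, red, green, blue), "intrinsics" (3x3 intrinsics, pixels), "eye" and "rotation" of the camera in the world. Camera axes: x right, y down, z forward; pixel columns grow to the right and rows downward; lengths in m; the calibration is good to about 2 mm. A picture is of the moment at which its call begins. There is no depth.
- sign_off(): hands the job in; it is judged then, once.
The state is a dict: "t": time; "q": joint angles; "qd": joint speeds; "tau": joint torques, N m; "tcp_pos": TCP position; "tool_rot": TCP orientation; "force": force on the tool from outside, world axes, zero at the start; "ft_torque": the same for the moment, N m; "finger_gap": opening from 0.0 (shut) to 1.0 (fully open); "gripper_force": force on a finger pad.
Only numpy, scipy, OpenCV 4.12 (cv2) and the standard library are available. Lean on these libraries where they do the work, as an engineer would, in place of code of your own. Each camera call takes 0.05 s, during which the arm holds its last target. There are 200 camera calls.

TASK

Line up the four bundles of coloured pencils on the sorting board in order of length, one on each white strip: the shortest bundle on the strip beside the white knob, then longer and longer to the longest beside the black knob. Each must lie flat along its strip, centred on the black symbol, and be let go.

Things in the scene. Friction and masses are not known exactly. Their poses are not given: they have to be found in the camera images.
- bundle_red: red coloured pencils held in a rubber-banded bundle lying flat on the table: 65 mm long (rank 1 of 4 by length, 1 is shortest), 40 mm wide at mid-height (32 mm at top and bottom), 22 mm high, about 39 g. Loose; grasp it across its width from above, at its middle. Origin: centre of its underside; x runs along the pencils to the points, z up. At the start it lies within 0.7 rad of pointing straight away from the robot (+x).
- bundle_blue: blue coloured pencils held in a rubber-banded bundle lying flat on the table: 85 mm long (rank 2 of 4 by length, 1 is shortest), 40 mm wide at mid-height (32 mm at top and bottom), 22 mm high, about 47 g. Loose; grasp it across its width from above, at its middle. Origin: centre of its underside; x runs along the pencils to the points, z up. At the start it lies within 0.7 rad of pointing straight away from the robot (+x).
- bundle_yellow: yellow coloured pencils held in a rubber-banded bundle lying flat on the table: 105 mm long (rank 3 of 4 by length, 1 is shortest), 40 mm wide at mid-height (32 mm at top and bottom), 22 mm high, about 55 g. Loose; grasp it across its width from above, at its middle. Origin: centre of its underside; x runs along the pencils to the points, z up. At the start it lies within 0.7 rad of pointing straight away from the robot (+x).
- bundle_green: green coloured pencils held in a rubber-banded bundle lying flat on the table: 125 mm long (rank 4 of 4 by length, 1 is shortest), 40 mm wide at mid-height (32 mm at top and bottom), 22 mm high, about 63 g. Loose; grasp it across its width from above, at its middle. Origin: centre of its underside; x runs along the pencils to the points, z up. At the start it lies within 0.7 rad of pointing straight away from the robot (+x).
- mark_disc: White paper strip fixed on the brown wooden board, 136 mm long, 46 mm wide, 2 mm thick, with a black disc, 24 mm across, at its centre; first from the left (+y end) of the row of four, always. The strips lie side by side, parallel, 85 mm between centres. The board is 4 mm thick, so the strip's top is 6 mm above the table. Origin: centre of its underside; x runs along the strip, away from the robot, z up. The symbol only names the strip and marks its centre.
- mark_square: White paper strip fixed on the brown wooden board, 136 mm long, 46 mm wide, 2 mm thick, with a black square, 21 mm, at its centre; second from the left (+y end) of the row of four, always. The strips lie side by side, parallel, 85 mm between centres. The board is 4 mm thick, so the strip's top is 6 mm above the table. Origin: centre of its underside; x runs along the strip, away from the robot, z up. The symbol only names the strip and marks its centre.
- mark_cross: White paper strip fixed on the brown wooden board, 136 mm long, 46 mm wide, 2 mm thick, with a black cross, 32 mm, at its centre; third from the left (+y end) of the row of four, always. The strips lie side by side, parallel, 85 mm between centres. The board is 4 mm thick, so the strip's top is 6 mm above the table. Origin: centre of its underside; x runs along the strip, away from the robot, z up. The symbol only names the strip and marks its centre.
- mark_bar: White paper strip fixed on the brown wooden board, 136 mm long, 46 mm wide, 2 mm thick, with a short black bar across it, 7 by 34 mm, at its centre; fourth from the left (+y end) of the row of four, always. The strips lie side by side, parallel, 85 mm between centres. The board is 4 mm thick, so the strip's top is 6 mm above the table. Origin: centre of its underside; x runs along the strip, away from the robot, z up. The symbol only names the strip and marks its centre.
- knob_white: white round knob, 28 mm across, 14 mm high, fixed on the board at one end of the row of strips, 215 mm from the middle of the row and 87.5 mm from the nearest strip's centre. Which end has the white knob and which the black changes from start to start. Origin: centre of its underside.
- knob_black: black round knob, 28 mm across, 14 mm high, fixed on the board at one end of the row of strips, 215 mm from the middle of the row and 87.5 mm from the nearest strip's centre. Which end has the white knob and which the black changes from start to start. Origin: centre of its underside.
Things that resemble listed ones, but are neither listed nor needed, are in the scene too. What is shaped like the bundle_red but turquoise is not meant.

How it is judged:
At the end, for the whole second after the job is handed in: From white knob to black: red, blue, yellow, green bundle, one per strip. Each centre within 12 mm of its strip's centre, along the strip within 0.2 rad (either way round), underside under 4 mm above the strip, tilt under 0.1 rad, released and at rest (((horizontal distance between knob_white and mark_disc below 0.15 m and horizontal distance between bundle_red and mark_disc below 0.012 m and angle between the x axis of bundle_red and the x axis of mark_disc, either way round below 0.2 rad and z of bundle_red in the frame of mark_disc below 0.006 m and horizontal distance between bundle_blue and mark_square below 0.012 m and angle between the x axis of bundle_blue and the x axis of mark_square, either way round below 0.2 rad and z of bundle_blue in the frame of mark_square below 0.006 m and horizontal distance between bundle_yellow and mark_cross below 0.012 m and angle between the x axis of bundle_yellow and the x axis of mark_cross, either way round below 0.2 rad and z of bundle_yellow in the frame of mark_cross below 0.006 m and horizontal distance between bundle_green and mark_bar below 0.012 m and angle between the x axis of bundle_green and the x axis of mark_bar, either way round below 0.2 rad and z of bundle_green in the frame of mark_bar below 0.006 m) or (horizontal distance between knob_white and mark_bar below 0.15 m and horizontal distance between bundle_red and mark_bar below 0.012 m and angle between the x axis of bundle_red and the x axis of mark_bar, either way round below 0.2 rad and z of bundle_red in the frame of mark_bar below 0.006 m and horizontal distance between bundle_blue and mark_cross below 0.012 m and angle between the x axis of bundle_blue and the x axis of mark_cross, either way round below 0.2 rad and z of bundle_blue in the frame of mark_cross below 0.006 m and horizontal distance between bundle_yellow and mark_square below 0.012 m and angle between the x axis of bundle_yellow and the x axis of mark_square, either way round below 0.2 rad and z of bundle_yellow in the frame of mark_square below 0.006 m and horizontal distance between bundle_green and mark_disc below 0.012 m and angle between the x axis of bundle_green and the x axis of mark_disc, either way round below 0.2 rad and z of bundle_green in the frame of mark_disc below 0.006 m)) and angle between each of bundle_red, bundle_blue, bundle_yellow, bundle_green's own z axis and vertical below 0.1 rad and linear speed of each of bundle_red, bundle_blue, bundle_yellow, bundle_green below 0.02 m/s and angular speed of each of bundle_red, bundle_blue, bundle_yellow, bundle_green below 0.2 rad/s); the robot touches nothing.
It also fails if it takes over 106 s, if anything falls off the work surface, if the arm or the gripper's body presses on something with over 40 N, if the wrist force passes 120 N, or if a joint passes its speed limit or range.

## Working session

There is one attempt and no reset: what is moved stays moved. The work goes in short steps, Python scripts to look and compute and a tool call to move; the robot and the scene stay as the last step left them, time stands still between calls to the robot, and variables do not carry over. Pictures are saved under pics/ and viewed, at most 14 in all, crops included, and the job is handed in when it is done.

Besides the shell and the picture viewer there is one more tool, called after "Call:" in YAML: its name, and indented under it one key for each argument. send_rows: Moves the arm, as the interface text tells. Its arguments: {"type":"object","properties":{"commands":{"type":"string"},"grip_force":{"type":"number"}},"required":["commands"]}

```bash
mkdir -p pics
python3 - <<'E'
from station import readout, cams
import cv2
s=readout.sense(); print(s)
for n in ("top","side"):
    c=cams.snapshot(n); cv2.imwrite(f"pics/{n}0.png",c["pixels"][:,:,::-1]); print(n,c["intrinsics"],c["eye"],c["rotation"])
E
```

```text
{'t': 0.0, 'q': array([ 9.22552988e-01,  5.28468658e-01,  1.43390559e+00,  5.19496318e-06,
        1.18135630e+00, -1.78495832e-01]), 'qd': array([ 8.61043383e-04, -2.78416794e-03, -1.01707668e-03, -4.01867692e-04,
        5.41717267e-05, -8.25443885e-04]), 'tau': array([ 5.09034944e-04, -4.42336321e+01, -1.78030479e+01, -1.49494545e-04,
        8.20746442e-03,  9.39355857e-06]), 'tcp_pos': array([0.28246112, 0.55675931, 0.238331  ]), 'tool_rot': array([ 2.32721036e-01,  9.72542943e-01, -9.77946263e-04, -4.31592335e-04]), 'force': array([ 0.04007684, -0.42332674, -0.80702787]), 'ft_torque': array([ 0.02689408,  0.03655381, -0.00855999]), 'gripper_force': 0.0, 'finger_gap': 1.0015428819733583}
top [[439.22533807   0.         259.10988267]
 [  0.         439.22533807 192.15913835]
 [  0.           0.           1.        ]] [0.33995999 0.00287756 1.15412106] [-0.69874289  0.71114018 -0.05170099  0.05800876]
side [[485.71763861   0.         259.57913807]
 [  0.         485.71763861 199.6033755 ]
 [  0.           0.           1.        ]] [ 0.30634332 -0.85293302  1.12149055] [ 0.93506821 -0.10889479  0.03817691 -0.33515951]
```

View pics/top0.png

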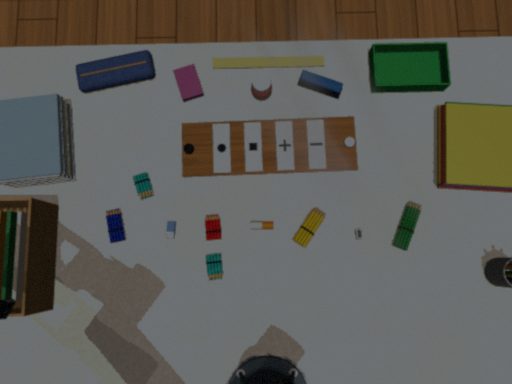

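View pics/side0.png

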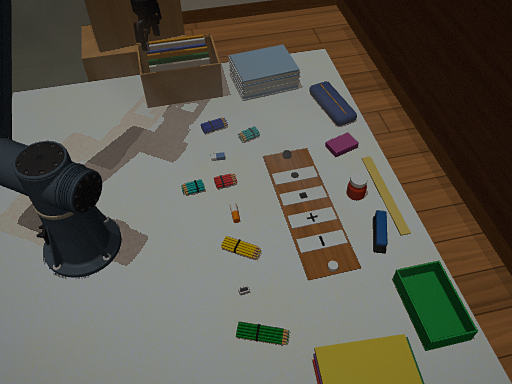

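Top view: the bundles are red (213,228), blue (116,226), yellow (310,228) and green (407,226). The white knob is at (350,142), beside the bar, and the black knob is at (189,148).
Possible confusions: turquoise bundles (143,184) and (214,265); dark blue case (115,71); blue box (321,84); orange pencil (262,225); yellow ruler (268,62); green tray (409,68). By colour and shape, the four bundles above are the ones meant.
Targets: red→bar, blue→cross, yellow→square, green→disc.

```bash
cat > h.py <<'E'
import numpy as np, cv2
from scipy.spatial.transform import Rotation as R
from station import readout, cams
def world(c,px,z):
    px=np.atleast_2d(np.asarray(px,float)); d=np.c_[px,np.ones(len(px))]@np.linalg.inv(c["intrinsics"]).T
    d=R.from_quat(c["rotation"]).apply(d) if np.size(c["rotation"])==4 else d@np.asarray(c["rotation"]).T
    e=np.asarray(c["eye"]); return (e+d*((z-e[2])/d[:,2])[:,None])[:,:2]
def rect(c,mask,z):
    cs,_=cv2.findContours(mask,cv2.RETR_EXTERNAL,cv2.CHAIN_APPROX_NONE)
    k=max(cs,key=cv2.contourArea)[:,0]
    w=world(c,k,z)
    (cx,cy),(a,b),_=r=cv2.minAreaRect((w*1000).astype(np.float32))
    p=cv2.boxPoints(r); e=max((p[1]-p[0],p[2]-p[1]),key=np.linalg.norm); 
    if e[0]<0: e=-e
    return np.round([cx,cy,max(a,b),min(a,b),np.degrees(np.arctan2(e[1],e[0]))],1)
def bundle(c,px,z=.011,h=34):
    u,v=px; im=c["pixels"]; y0,x0=max(v-h,0),max(u-h,0)
    m=np.zeros(im.shape[:2],np.uint8); sub=im[y0:v+h,x0:u+h].astype(int)
    m[y0:v+h,x0:u+h]=((sub.max(2)-sub.min(2))>30)*255
    m=cv2.morphologyEx(m,cv2.MORPH_CLOSE,np.ones((5,5),np.uint8))
    n,l=cv2.connectedComponents(m); ids=l[v-6:v+7,u-6:u+7]; ids=ids[ids>0]
    return rect(c,((l==np.bincount(ids).argmax())*255).astype(np.uint8),z)
E
python3 - <<'E'
from h import *
c=cams.snapshot("top"); im=c["pixels"]
for n,p in dict(red=(213,228),blue=(116,226),yellow=(310,228),green=(407,226)).items(): print(n,bundle(c,p))
g=(im.min(2)>90).astype(np.uint8)*255
for n,p in dict(disc=(221,148),square=(253,147),cross=(285,146),bar=(316,145)).items():
    m=np.zeros_like(g); m[p[1]-32:p[1]+32,p[0]-15:p[0]+15]=1
    k=g*m; k[:118]=0;k[177:]=0
    dark=np.argwhere((im.max(2)[p[1]-9:p[1]+10,p[0]-8:p[0]+9]<70))
    print(n,rect(c,k,.006),"sym",world(c,dark.mean(0)[::-1]+[p[0]-8,p[1]-9],.006)*1000)
print("table",im[300,230],"strip",im[130,221])
cv2.imwrite("pics/crop.png",cv2.resize(im[115:290,85:440],None,fx=2.2,fy=2.2,interpolation=2)[:,:,::-1])
E
```

```text
red [4.297e+02 1.345e+02 6.290e+01 3.910e+01 1.000e-01]
blue [437.6 390.1  79.4  37.5  11.5]
yellow [ 426.1 -116.8  104.6   39.4  -35.2]
green [ 425.9 -371.2  117.7   35.2  -22.8]
disc [642.7 111.2 134.3  45.1   1.3] sym [[643.44788561 111.34554822]]
square [644.9  26.1 134.9  45.    1.5] sym [[645.9155054   26.17264047]]
cross [647.3 -58.9 134.2  44.5   1.3] sym [[646.5717955  -58.62483356]]
bar [ 648.5 -143.6  134.1   45.1    1.2] sym [[ 649.24930992 -144.74956158]]
table [108 112 110] strip [109 112 113]
```

View pics/crop.png

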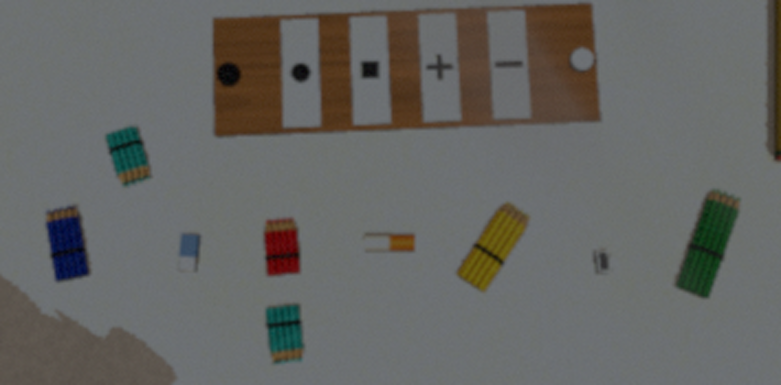

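The crop confirms the choice: red (281,247), blue (67,243), yellow (492,247) and green (708,244) are true colours with wooden tips. The turquoise ones at (128,155) and (284,332) are decoys, and the white knob is at the bar end. I'll refine the blue and green measurements and plan the first move.

```bash
cat >> h.py <<'E'
def plan(x,y,z,th):
    """goal in mm, deg (tool-x heading, bundle angle+180); prints spin rows and, after the spin, shift in row units"""
    s=readout.sense(); p=s["tcp_pos"]*1000; X=R.from_quat(s["tool_rot"]).as_matrix()[:,0]
    t=np.degrees(np.arctan2(X[1],X[0]))%360; a=np.radians(th); d=np.array([x,y,z])-p
    print("t",round(s["t"],2),"tcp",p.round(1),"th",round(t,1),"gap",round(s["finger_gap"]*85.4,1),"F",np.round(s["force"],1),s["gripper_force"])
    print("spin",round((t-th)/4,2),"dx",round((d[0]*np.cos(a)+d[1]*np.sin(a))/20,2),"dy",round((d[0]*np.sin(a)-d[1]*np.cos(a))/20,2),"dz",round(-d[2]/20,2))
E
python3 - <<'E'
from h import *
import h
c=cams.snapshot("top"); im=c["pixels"].astype(float)
for n,p in dict(red=(213,228),blue=(116,226),yellow=(310,228),green=(407,226)).items():
  for T in (15,22):
    sub=cv2.resize(im[p[1]-30:p[1]+30,p[0]-30:p[0]+30],None,fx=4,fy=4,interpolation=cv2.INTER_CUBIC)
    bg=np.median(im[p[1]-30:p[1]+30,p[0]-30:p[0]+30].reshape(-1,3),0)
    m=((np.abs(sub-bg).max(2)>T+15)*255).astype(np.uint8)
    m=cv2.morphologyEx(m,cv2.MORPH_OPEN,np.ones((7,7),np.uint8))
    nn,l=cv2.connectedComponents(m); k=l[110:130,110:130]; m=((l==np.bincount(k[k>0]).argmax())*255).astype(np.uint8)
    k=max(cv2.findContours(m,0,1)[0],key=cv2.contourArea)[:,0]
    w=world(c,(k+.5)/4-.5+np.array(p)-30,.011)*1000; r=cv2.minAreaRect(w.astype(np.float32)); q=cv2.boxPoints(r); e=max((q[1]-q[0],q[2]-q[1]),key=np.linalg.norm); e=e if e[0]>0 else -e
    print(n,T,np.round(r[0],1),np.round(r[1],1),np.degrees(np.arctan2(e[1],e[0])).round(1))
plan(438,390,130,191.5)
E
```

```text
red 15 [429.9 134. ] [67.2 42.4] 4.4
red 22 [430.1 133.9] [66.4 41.4] 4.4
blue 15 [438.8 389. ] [87.7 44.7] 10.1
blue 22 [438.7 389.1] [86.6 43.4] 10.5
yellow 15 [ 426.7 -116.6] [ 42.8 107.8] -34.9
yellow 22 [ 426.6 -116.6] [ 41.9 106.9] -34.8
green 15 [ 425.7 -369.5] [ 45.2 127.8] -23.5
green 22 [ 425.6 -369.4] [ 44.  126.4] -23.1
t 0.2 tcp [282.7 556.9 238.7] th 153.1 gap 85.7 F [ 1.1 -0.6  0.4] 0.0
spin -9.61 dx -5.95 dy -9.73 dz 5.44
```

Call:
send_rows:
  commands: "70 0 0 0 -0.93; 70 0 0 0 -0.93; 70 0 0 0 -0.93; 70 0 0 0 -0.93; 70 0 0 0 -0.93; 70 0 0 0 -0.93; 70 0 0 0 -0.93; 70 0 0 0 -0.93; 70 0 0 0 -0.93; 70 0 0 0 -0.93; 70 -0.6 -0.97 0 0; 70 -0.6 -0.97 0 0; 70 -0.6 -0.97 0 0; 70 -0.6 -0.97 0 0; 70 -0.6 -0.97 0 0; 70 -0.6 -0.97 0 0; 70 -0.6 -0.97 0 0; 70 -0.6 -0.97 0 0; 70 -0.6 -0.97 0 0; 70 -0.6 -0.97 0 0"

```text
t: 1.87
tcp_pos: [0.4361, 0.3868, 0.2392]
tool_rot: [-0.09, 0.996, -0.0, -0.0]
force: [0.6, 0.0, 0.5]
finger_gap: 0.817
gripper_force: 0.0
```

Call:
send_rows:
  commands: "70 0 0 0.9 0; 70 0 0 0.9 0; 70 0 0 0.9 0; 70 0 0 0.9 0; 70 0 0 0.9 0; 70 0 0 0.9 0; 70 0 0 0 0; 70 0 0 0 0"

```text
t: 2.53
tcp_pos: [0.435, 0.3874, 0.1305]
tool_rot: [-0.09, 0.996, -0.001, -0.001]
force: [-0.4, -0.7, -0.1]
finger_gap: 0.819
gripper_force: 0.0
```

```bash
python3 -c "
from h import *
plan(438.7,389,10,190.5)"
```

```text
t 2.53 tcp [435.  387.4 130.5] th 190.3 gap 70.0 F [-0.4 -0.7 -0.1] 0.0
spin -0.05 dx -0.2 dy 0.04 dz 6.02
```

Settled accurately. Descend, correct, close, lift.

Call:
send_rows:
  commands: "70 -0.2 0.04 0.9 0; 70 0 0 0.9 0; 70 0 0 0.9 0; 70 0 0 0.9 0; 70 0 0 0.9 0; 70 0 0 0.7 0; 70 0 0 0.5 0; 70 0 0 0.3 0; 70 0 0 0 0; 70 0 0 0 0; 30 0 0 0 0; 30 0 0 0 0; 30 0 0 0 0; 30 0 0 0 0; 30 0 0 0 0; 30 0 0 0 0; 30 0 0 0 0; 30 0 0 0 0"
  grip_force: 30

```text
t: 4.03
tcp_pos: [0.44, 0.3897, 0.0125]
tool_rot: [-0.09, 0.996, 0.0, 0.001]
force: [0.1, 0.8, 6.2]
finger_gap: 0.463
gripper_force: 30.8
```

```bash
python3 -c "
from h import *
plan(438.7,389,10,190.5)"
```

```text
t 4.03 tcp [440.  389.7  12.5] th 190.3 gap 39.6 F [0.1 0.8 6.2] 30.77857732772827
spin -0.05 dx 0.07 dy -0.02 dz 0.12
```

Call:
send_rows:
  commands: "30 0 0 -0.5 0; 30 0 0 -0.9 0; 30 0 0 -0.9 0.5; 30 0 0 -0.9 0.5; 30 0 0 -0.9 0.5; 30 0 0 -0.9 0.5; 30 0 0 0 0.25; 30 0 0 0 0; 30 0 0 0 0"

```text
t: 4.78
tcp_pos: [0.4388, 0.389, 0.1109]
tool_rot: [-0.011, 1.0, -0.0, -0.001]
force: [0.2, 0.8, -1.2]
finger_gap: 0.454
gripper_force: 30.3
```

```bash
python3 -c "
from h import *
plan(648.3,-58.8,110,181.3)"
```

```text
t 4.78 tcp [438.8 389.  110.9] th 181.3 gap 38.7 F [ 0.2  0.8 -1.2] 30.347673296928406
spin 0.0 dx -9.96 dy -22.62 dz 0.04
```

Call:
send_rows:
  commands: "30 -0.2 -0.45 0 0; 30 -0.4 -0.9 0 0; 30 -0.4 -0.9 0 0; 30 -0.4 -0.9 0 0; 30 -0.4 -0.9 0 0; 30 -0.4 -0.9 0 0; 30 -0.4 -0.9 0 0; 30 -0.4 -0.9 0 0; 30 -0.4 -0.9 0 0; 30 -0.4 -0.9 0 0; 30 -0.4 -0.9 0 0; 30 -0.4 -0.9 0 0; 30 -0.4 -0.9 0 0; 30 -0.4 -0.9 0 0; 30 -0.4 -0.9 0 0; 30 -0.4 -0.9 0 0; 30 -0.4 -0.9 0 0; 30 -0.4 -0.9 0 0; 30 -0.4 -0.9 0 0; 30 -0.4 -0.9 0 0"

```text
t: 6.45
tcp_pos: [0.6025, 0.0402, 0.1097]
tool_rot: [-0.011, 1.0, 0.0, -0.002]
force: [-0.2, 0.4, 0.1]
finger_gap: 0.457
gripper_force: 30.3
```

Call:
send_rows:
  commands: "30 -0.4 -0.9 0 0; 30 -0.4 -0.9 0 0; 30 -0.4 -0.9 0 0; 30 -0.4 -0.9 0 0; 30 -0.4 -0.9 0 0; 30 -0.16 -0.57 0 0; 30 0 0 0.6 0; 30 0 0 0.6 0; 30 0 0 0.6 0; 30 0 0 0.4 0; 30 0 0 0 0; 30 0 0 0 0"

```text
t: 7.45
tcp_pos: [0.6476, -0.0573, 0.066]
tool_rot: [-0.012, 1.0, 0.0, -0.001]
force: [0.5, -0.0, -0.2]
finger_gap: 0.454
gripper_force: 30.3
```

```bash
python3 -c "
from h import *
plan(648.3,-58.8,18,181.3)
c=cams.snapshot('side'); cv2.imwrite('pics/s1.png',cv2.resize(c['pixels'][120:300,130:400],None,fx=2.5,fy=2.5)[:,:,::-1])"
```

```text
t 7.45 tcp [647.6 -57.3  66. ] th 181.4 gap 38.8 F [ 0.5 -0.  -0.2] 30.323851704597473
spin 0.01 dx -0.03 dy -0.07 dz 2.4
```

View pics/s1.png

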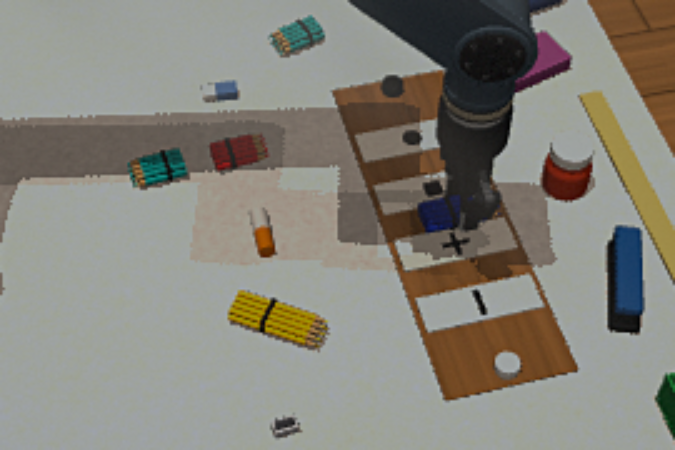

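The blue bundle is held level above the cross strip, at about (440,213) in the crop. Lower it and release.

Call:
send_rows:
  commands: "30 -0.03 -0.07 0.6 0; 30 0 0 0.6 0; 30 0 0 0.5 0; 30 0 0 0.3 0; 30 0 0 0.2 0; 30 0 0 0.15 0; 30 0 0 0 0; 45 0 0 0 0; 60 0 0 0 0; 60 0 0 0 0; 60 0 0 0 0; 60 0 0 0 0; 60 0 0 -0.4 0; 60 0 0 -0.9 0; 60 0 0 -0.9 0; 60 0 0 -0.9 0; 60 0 0 -0.9 0; 60 0 0 -0.4 0; 60 0 0 0 0"

```text
t: 9.08
tcp_pos: [0.651, -0.0603, 0.1112]
tool_rot: [-0.011, 1.0, -0.001, 0.003]
force: [0.3, -0.2, 0.6]
finger_gap: 0.705
gripper_force: 0.0
```

```bash
python3 -c "
from h import *
plan(430,134,105,183)"
```

```text
t 9.08 tcp [651.  -60.3 111.2] th 181.3 gap 60.2 F [ 0.3 -0.2  0.6] 0.0
spin -0.43 dx 10.53 dy 10.28 dz 0.31
```

Call:
send_rows:
  commands: "65 0 0 0 -0.43; 65 0.88 0.86 0 0; 65 0.88 0.86 0 0; 65 0.88 0.86 0 0; 65 0.88 0.86 0 0; 65 0.88 0.86 0 0; 65 0.88 0.86 0 0; 65 0.88 0.86 0 0; 65 0.88 0.86 0 0; 65 0.88 0.86 0 0; 65 0.88 0.86 0 0; 65 0.88 0.86 0 0; 65 0.85 0.82 0 0; 65 0 0 0.5 0; 65 0 0 0.5 0; 65 0 0 0.5 0; 65 0 0 0.5 0; 65 0 0 0 0; 65 0 0 0 0"

```text
t: 10.67
tcp_pos: [0.4274, 0.1343, 0.0676]
tool_rot: [-0.026, 1.0, -0.0, -0.001]
force: [-0.1, -0.4, -0.4]
finger_gap: 0.762
gripper_force: 0.0
```

```bash
python3 -c "
from h import *
plan(430,134,12,183)
c=cams.snapshot('top'); im=c['pixels']; cv2.imwrite('pics/t1.png',cv2.resize(im[110:290,150:380],None,fx=3,fy=3)[:,:,::-1])"
```

```text
t 10.67 tcp [427.4 134.3  67.6] th 183.0 gap 65.1 F [-0.1 -0.4 -0.4] 0.0
spin 0.0 dx -0.13 dy -0.02 dz 2.78
```

View pics/t1.png

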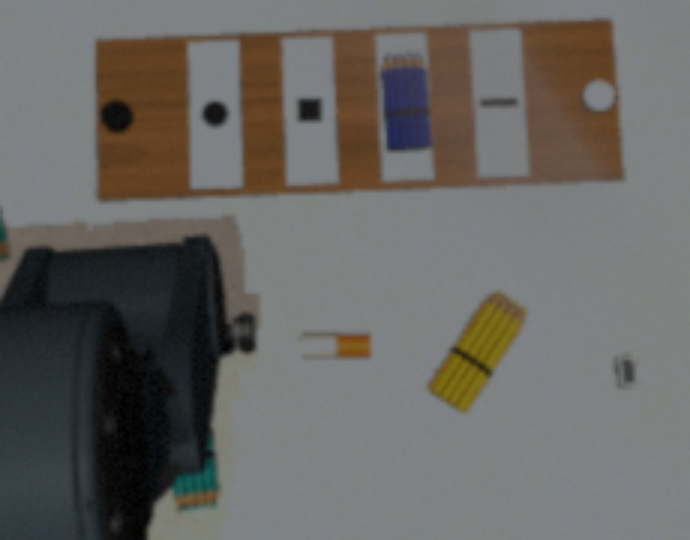

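Blue lies on the cross strip, centred at about (406,102) in the crop; I'll measure it later. The arm is over red.

Call:
send_rows:
  commands: "65 -0.13 -0.02 0.8 0; 65 0 0 0.8 0; 65 0 0 0.6 0; 65 0 0 0.3 0; 65 0 0 0.25 0; 65 0 0 0 0; 65 0 0 0 0; 30 0 0 0 0; 30 0 0 0 0; 30 0 0 0 0; 30 0 0 0 0; 30 0 0 0 0; 30 0 0 0 0; 30 0 0 0 0; 30 0 0 0 0"

```text
t: 11.97
tcp_pos: [0.4312, 0.1342, 0.0141]
tool_rot: [-0.026, 1.0, -0.0, 0.001]
force: [-0.8, -0.1, 6.6]
finger_gap: 0.455
gripper_force: 30.2
```

```bash
python3 -c "
from h import *
plan(430,134,12,183)"
```

```text
t 11.97 tcp [431.2 134.2  14.1] th 183.0 gap 38.9 F [-0.8 -0.1  6.6] 30.16233801841736
spin 0.0 dx 0.06 dy -0.01 dz 0.11
```

Call:
send_rows:
  commands: "30 0 0 -0.5 0; 30 0 0 -0.9 0; 30 0 0 -0.9 0.43; 30 0 0 -0.9 0; 30 0 0 -0.9 0; 30 0 0 -0.9 0; 30 0 0 0 0; 30 0 0 0 0"

```text
t: 12.63
tcp_pos: [0.4314, 0.1342, 0.1145]
tool_rot: [-0.011, 1.0, 0.0, 0.001]
force: [0.2, -0.3, -0.9]
finger_gap: 0.454
gripper_force: 30.7
```

```bash
python3 -c "
from h import *
plan(649,-144,110,181.3)
c=cams.snapshot('top'); print(bundle(c,(286,144),.017))"
```

```text
t 12.63 tcp [431.4 134.2 114.5] th 181.3 gap 38.8 F [ 0.2 -0.3 -0.9] 30.695407390594482
spin -0.0 dx -10.56 dy -14.15 dz 0.22
[642.4 -58.  176.9 145.5 -89.2]
```

Call:
send_rows:
  commands: "30 -0.3 -0.4 0 0; 30 -0.66 -0.88 0 0; 30 -0.66 -0.88 0 0; 30 -0.66 -0.88 0 0; 30 -0.66 -0.88 0 0; 30 -0.66 -0.88 0 0; 30 -0.66 -0.88 0 0; 30 -0.66 -0.88 0 0; 30 -0.66 -0.88 0 0; 30 -0.66 -0.88 0 0; 30 -0.66 -0.88 0 0; 30 -0.66 -0.88 0 0; 30 -0.66 -0.88 0 0; 30 -0.66 -0.88 0 0; 30 -0.66 -0.88 0 0; 30 -0.66 -0.88 0 0; 30 -0.42 -0.55 0 0; 30 0 0 0 0"

```text
t: 14.18
tcp_pos: [0.6512, -0.1478, 0.1116]
tool_rot: [-0.01, 1.0, -0.001, 0.001]
force: [-0.1, -1.1, -0.2]
finger_gap: 0.46
gripper_force: 30.7
```

Call:
send_rows:
  commands: "30 0 0 0.7 0; 30 0 0 0.7 0; 30 0 0 0.7 0; 30 0 0 0.4 0; 30 0 0 0 0; 30 0 0 0 0; 30 0 0 0 0"

```text
t: 14.77
tcp_pos: [0.6498, -0.144, 0.0636]
tool_rot: [-0.011, 1.0, -0.0, 0.0]
force: [-0.8, 0.4, -0.9]
finger_gap: 0.459
gripper_force: 30.7
```

```bash
python3 -c "
from h import *
plan(650.2,-144,20.2,181.3)"
```

```text
t 14.77 tcp [ 649.8 -144.    63.6] th 181.3 gap 39.2 F [-0.8  0.4 -0.9] 30.674632787704468
spin -0.0 dx -0.02 dy 0.0 dz 2.17
```

Call:
send_rows:
  commands: "30 0 0 0.6 0; 30 0 0 0.6 0; 30 0 0 0.4 0; 30 0 0 0.2 0; 30 0 0 0.2 0; 30 0 0 0.13 0; 30 0 0 0 0; 30 0 0 0 0; 45 0 0 0 0; 60 0 0 0 0; 60 0 0 0 0; 60 0 0 0 0; 60 0 0 0 0; 60 0 0 -0.4 0; 60 0 0 -0.9 0; 60 0 0 -0.9 0; 60 0 0 -0.9 0; 60 0 0 -0.9 0; 60 0 0 -0.4 0; 60 0 0 0 0"

```text
t: 16.43
tcp_pos: [0.6512, -0.1446, 0.1117]
tool_rot: [-0.011, 1.0, -0.001, 0.003]
force: [0.6, -0.8, 1.5]
finger_gap: 0.703
gripper_force: 0.0
```

```bash
python3 -c "
from h import *
plan(426.6,-116.6,105,145.2)"
```

```text
t 16.43 tcp [ 651.2 -144.6  111.7] th 181.3 gap 60.0 F [ 0.6 -0.8  1.5] 0.0
spin 9.02 dx 10.02 dy -5.26 dz 0.33
```

Call:
send_rows:
  commands: "65 0 0 0 0.9; 65 0 0 0 0.9; 65 0 0 0 0.9; 65 0 0 0 0.9; 65 0 0 0 0.9; 65 0 0 0 0.9; 65 0 0 0 0.9; 65 0 0 0 0.9; 65 0 0 0 0.9; 65 0 0 0 0.92; 65 0 0 0 0"

```text
t: 17.35
tcp_pos: [0.6487, -0.1437, 0.1074]
tool_rot: [0.3, 0.954, 0.0, -0.001]
force: [-0.1, 0.7, 0.7]
finger_gap: 0.761
gripper_force: 0.0
```

Call:
send_rows:
  commands: "65 0.91 -0.48 0 0; 65 0.91 -0.48 0 0; 65 0.91 -0.48 0 0; 65 0.91 -0.48 0 0; 65 0.91 -0.48 0 0; 65 0.91 -0.48 0 0; 65 0.91 -0.48 0 0; 65 0.91 -0.48 0 0; 65 0.91 -0.48 0 0; 65 0.91 -0.48 0 0; 65 0.91 -0.48 0 0; 65 0 0 0.6 0; 65 0 0 0.6 0; 65 0 0 0.6 0; 65 0 0 0.3 0; 65 0 0 0 0; 65 0 0 0 0"

```text
t: 18.77
tcp_pos: [0.4247, -0.1164, 0.0664]
tool_rot: [0.299, 0.954, 0.0, -0.001]
force: [-0.2, 0.6, -0.6]
finger_gap: 0.76
gripper_force: 0.0
```

```bash
python3 -c "
from h import *
plan(426.6,-116.6,12,145.2)"
```

```text
t 18.77 tcp [ 424.7 -116.4   66.4] th 145.2 gap 64.9 F [-0.2  0.6 -0.6] 0.0
spin 0.01 dx -0.08 dy 0.05 dz 2.72
```

Call:
send_rows:
  commands: "65 -0.08 0.05 0.8 0; 65 0 0 0.8 0; 65 0 0 0.6 0; 65 0 0 0.3 0; 65 0 0 0.2 0; 65 0 0 0 0; 65 0 0 0 0; 30 0 0 0 0; 30 0 0 0 0; 30 0 0 0 0; 30 0 0 0 0; 30 0 0 0 0; 30 0 0 0 0; 30 0 0 0 0; 30 0 0 0 0"

```text
t: 20.02
tcp_pos: [0.4271, -0.1168, 0.0135]
tool_rot: [0.299, 0.954, -0.0, 0.001]
force: [-1.1, -0.0, 5.3]
finger_gap: 0.456
gripper_force: 30.3
```

```bash
python3 -c "
from h import *
plan(426.6,-116.6,12,145.2)"
```

```text
t 20.02 tcp [ 427.1 -116.8   13.5] th 145.2 gap 38.9 F [-1.1 -0.   5.3] 30.29210865497589
spin 0.0 dx 0.03 dy -0.01 dz 0.07
```

Call:
send_rows:
  commands: "30 0 0 -0.5 0; 30 0 0 -0.9 0; 30 0 0 -0.9 -0.5; 30 0 0 -0.9 -0.8; 30 0 0 -0.9 -0.8; 30 0 0 -0.9 -0.8; 30 0 0 0 -0.8; 30 0 0 0 -0.8; 30 0 0 0 -0.8; 30 0 0 0 -0.8; 30 0 0 0 -0.8; 30 0 0 0 -0.8; 30 0 0 0 -0.8; 30 0 0 0 -0.53; 30 0 0 0 0; 30 0 0 0 0"

```text
t: 21.35
tcp_pos: [0.4266, -0.1165, 0.1128]
tool_rot: [-0.011, 1.0, -0.0, 0.0]
force: [0.6, -0.3, -0.3]
finger_gap: 0.456
gripper_force: 30.8
```

```bash
python3 -c "
from h import *
plan(645.4,26.2,110,181.3)"
```

```text
t 21.35 tcp [ 426.6 -116.5  112.8] th 181.3 gap 39.0 F [ 0.6 -0.3 -0.3] 30.764254331588745
spin -0.01 dx -11.1 dy 6.89 dz 0.14
```

Call:
send_rows:
  commands: "30 -0.4 0.25 0 0; 30 -0.82 0.51 0 0; 30 -0.82 0.51 0 0; 30 -0.82 0.51 0 0; 30 -0.82 0.51 0 0; 30 -0.82 0.51 0 0; 30 -0.82 0.51 0 0; 30 -0.82 0.51 0 0; 30 -0.82 0.51 0 0; 30 -0.82 0.51 0 0; 30 -0.82 0.51 0 0; 30 -0.82 0.51 0 0; 30 -0.82 0.51 0 0; 30 -0.82 0.51 0 0; 30 0 0 0.5 0; 30 0 0 0.7 0; 30 0 0 0.7 0; 30 0 0 0.4 0; 30 0 0 0 0; 30 0 0 0 0"

```text
t: 23.02
tcp_pos: [0.6439, 0.0261, 0.066]
tool_rot: [-0.011, 1.0, 0.0, -0.001]
force: [-0.0, -0.2, -0.5]
finger_gap: 0.457
gripper_force: 30.8
```

```bash
python3 -c "
from h import *
plan(645.8,26.2,20,181.3)"
```

```text
t 23.02 tcp [643.9  26.1  66. ] th 181.3 gap 39.0 F [-0.  -0.2 -0.5] 30.753071308135986
spin 0.0 dx -0.09 dy 0.0 dz 2.3
```

Call:
send_rows:
  commands: "30 -0.09 0 0.6 0; 30 0 0 0.6 0; 30 0 0 0.5 0; 30 0 0 0.25 0; 30 0 0 0.2 0; 30 0 0 0.13 0; 30 0 0 0 0; 30 0 0 0 0; 45 0 0 0 0; 60 0 0 0 0; 60 0 0 0 0; 60 0 0 0 0; 60 0 0 0 0; 60 0 0 -0.4 0; 60 0 0 -0.9 0; 60 0 0 -0.9 0; 60 0 0 -0.9 0; 60 0 0 -0.9 0; 60 0 0 -0.4 0; 60 0 0 0 0"

```text
t: 24.68
tcp_pos: [0.6482, 0.026, 0.112]
tool_rot: [-0.012, 1.0, -0.0, 0.003]
force: [0.6, 0.0, 0.1]
finger_gap: 0.702
gripper_force: 0.0
```

```bash
python3 -c "
from h import *
plan(425.6,-369.4,105,156.8)"
```

```text
t 24.68 tcp [648.2  26.  112. ] th 181.3 gap 59.9 F [0.6 0.  0.1] 0.0
spin 6.13 dx 2.44 dy -22.55 dz 0.35
```

Call:
send_rows:
  commands: "65 0 0 0 0.88; 65 0 0 0 0.88; 65 0 0 0 0.88; 65 0 0 0 0.88; 65 0 0 0 0.88; 65 0 0 0 0.88; 65 0 0 0 0.85; 65 0 0 0 0; 65 0.1 -0.94 0 0; 65 0.1 -0.94 0 0; 65 0.1 -0.94 0 0; 65 0.1 -0.94 0 0; 65 0.1 -0.94 0 0; 65 0.1 -0.94 0 0; 65 0.1 -0.94 0 0; 65 0.1 -0.94 0 0; 65 0.1 -0.94 0 0; 65 0.1 -0.94 0 0; 65 0.1 -0.94 0 0; 65 0.1 -0.94 0 0"

```text
t: 26.35
tcp_pos: [0.5347, -0.1723, 0.1085]
tool_rot: [0.2, 0.98, 0.0, -0.001]
force: [0.0, 0.5, -0.1]
finger_gap: 0.761
gripper_force: 0.0
```

Call:
send_rows:
  commands: "65 0.1 -0.94 0 0; 65 0.1 -0.94 0 0; 65 0.1 -0.94 0 0; 65 0.1 -0.94 0 0; 65 0.1 -0.94 0 0; 65 0.1 -0.94 0 0; 65 0.1 -0.94 0 0; 65 0.1 -0.94 0 0; 65 0.1 -0.94 0 0; 65 0.1 -0.94 0 0; 65 0.1 -0.94 0 0; 65 0.1 -0.94 0 0; 65 0 0 0.5 0; 65 0 0 0.7 0; 65 0 0 0.6 0; 65 0 0 0.4 0; 65 0 0 0 0; 65 0 0 0 0"

```text
t: 27.85
tcp_pos: [0.4245, -0.3688, 0.0643]
tool_rot: [0.201, 0.98, 0.001, -0.001]
force: [-0.1, -0.7, 0.2]
finger_gap: 0.763
gripper_force: 0.0
```

```bash
python3 -c "
from h import *
plan(425.6,-369.4,12,156.8)"
```

```text
t 27.85 tcp [ 424.5 -368.8   64.3] th 156.9 gap 65.1 F [-0.1 -0.7  0.2] 0.0
spin 0.01 dx -0.06 dy -0.0 dz 2.61
```

Call:
send_rows:
  commands: "65 -0.06 0 0.8 0; 65 0 0 0.8 0; 65 0 0 0.5 0; 65 0 0 0.3 0; 65 0 0 0.2 0; 65 0 0 0 0; 65 0 0 0 0; 30 0 0 0 0; 30 0 0 0 0; 30 0 0 0 0; 30 0 0 0 0; 30 0 0 0 0; 30 0 0 0 0; 30 0 0 0 0; 30 0 0 0 0"

```text
t: 29.1
tcp_pos: [0.4261, -0.3707, 0.014]
tool_rot: [0.201, 0.98, -0.001, 0.001]
force: [-0.7, -0.8, 7.3]
finger_gap: 0.459
gripper_force: 31.0
```

```bash
python3 -c "
from h import *
plan(425.6,-369.4,12,156.8)"
```

```text
t 29.1 tcp [ 426.1 -370.7   14. ] th 156.8 gap 39.2 F [-0.7 -0.8  7.3] 31.036235690116882
spin 0.0 dx 0.05 dy 0.05 dz 0.1
```

Call:
send_rows:
  commands: "30 0 0 -0.5 0; 30 0 0 -0.9 0; 30 0 0 -0.9 -0.5; 30 0 0 -0.9 -0.8; 30 0 0 -0.9 -0.8; 30 0 0 -0.9 -0.8; 30 0 0 0 -0.8; 30 0 0 0 -0.8; 30 0 0 0 -0.8; 30 0 0 0 -0.8; 30 0 0 0 0; 30 0 0 0 0"

```text
t: 30.1
tcp_pos: [0.4256, -0.3699, 0.1133]
tool_rot: [-0.01, 1.0, 0.0, -0.0]
force: [0.3, -0.5, -0.5]
finger_gap: 0.456
gripper_force: 30.4
```

```bash
python3 -c "
from h import *
plan(643.8,111.3,110,181.3)"
```

```text
t 30.1 tcp [ 425.6 -369.9  113.3] th 181.1 gap 38.9 F [ 0.3 -0.5 -0.5] 30.426546335220337
spin -0.04 dx -11.45 dy 23.81 dz 0.17
```

Call:
send_rows:
  commands: "30 -0.2 0.46 0 0; 30 -0.42 0.87 0 0; 30 -0.42 0.87 0 0; 30 -0.42 0.87 0 0; 30 -0.42 0.87 0 0; 30 -0.42 0.87 0 0; 30 -0.42 0.87 0 0; 30 -0.42 0.87 0 0; 30 -0.42 0.87 0 0; 30 -0.42 0.87 0 0; 30 -0.42 0.87 0 0; 30 -0.42 0.87 0 0; 30 -0.42 0.87 0 0; 30 -0.42 0.87 0 0; 30 -0.42 0.87 0 0; 30 -0.42 0.87 0 0; 30 -0.42 0.87 0 0; 30 -0.42 0.87 0 0; 30 -0.42 0.87 0 0; 30 -0.42 0.87 0 0"

```text
t: 31.77
tcp_pos: [0.582, -0.0252, 0.113]
tool_rot: [-0.01, 1.0, 0.0, -0.0]
force: [0.8, -0.5, 0.6]
finger_gap: 0.456
gripper_force: 30.4
```

Call:
send_rows:
  commands: "30 -0.42 0.87 0 0; 30 -0.42 0.87 0 0; 30 -0.42 0.87 0 0; 30 -0.42 0.87 0 0; 30 -0.42 0.87 0 0; 30 -0.42 0.87 0 0; 30 -0.42 0.87 0 0; 30 -0.33 0.73 0 0; 30 0 0 0.5 0; 30 0 0 0.7 0; 30 0 0 0.7 0; 30 0 0 0.4 0; 30 0 0 0 0; 30 0 0 0 0"

```text
t: 32.93
tcp_pos: [0.6439, 0.1103, 0.0663]
tool_rot: [-0.01, 1.0, -0.0, -0.001]
force: [0.5, -0.2, -0.8]
finger_gap: 0.457
gripper_force: 30.4
```

```bash
python3 -c "
from h import *
plan(643.8,111.3,20,181.3)"
```

```text
t 32.93 tcp [643.9 110.3  66.3] th 181.2 gap 39.0 F [ 0.5 -0.2 -0.8] 30.407352447509766
spin -0.03 dx 0.01 dy 0.05 dz 2.32
```

After release, I'll lift and draw back to clear the top view.

Call:
send_rows:
  commands: "30 0 0.05 0.6 0; 30 0 0 0.6 0; 30 0 0 0.5 0; 30 0 0 0.25 0; 30 0 0 0.2 0; 30 0 0 0.13 0; 30 0 0 0 0; 30 0 0 0 0; 45 0 0 0 0; 60 0 0 0 0; 60 0 0 0 0; 60 0 0 0 0; 60 0 0 0 0; 60 0 0 -0.4 0; 60 0 0 -0.9 0; 60 0 0 -0.9 0; 60 0 0 -0.9 0; 60 0 0 -0.9 0; 60 0 0 -0.9 0; 60 0 0 -0.4 0"

```text
t: 34.6
tcp_pos: [0.6462, 0.1118, 0.1308]
tool_rot: [-0.011, 1.0, -0.0, 0.002]
force: [1.3, 0.3, 0.1]
finger_gap: 0.701
gripper_force: 0.0
```

Call:
send_rows:
  commands: "60 0.6 0.8 -0.2 0; 60 0.6 0.8 -0.2 0; 60 0.6 0.8 -0.2 0; 60 0.6 0.8 -0.2 0; 60 0.6 0.8 0 0; 60 0.6 0.8 0 0; 60 0.6 0.8 0 0; 60 0.6 0.8 0 0; 60 0.6 0.8 0 0; 60 0.6 0.8 0 0; 60 0.6 0.8 0 0; 60 0.6 0.8 0 0; 60 0.6 0.8 0 0; 60 0.6 0.8 0 0; 60 0.6 0.8 0 0; 60 0 0 0 0; 60 0 0 0 0"

```text
t: 36.02
tcp_pos: [0.4579, 0.3486, 0.1431]
tool_rot: [-0.012, 1.0, -0.0, -0.001]
force: [0.6, -0.8, 0.5]
finger_gap: 0.704
gripper_force: 0.0
```

Run:
```python
from h import *
plan(500,300,150,181)
c=cams.snapshot('top'); im=c['pixels']; cv2.imwrite('pics/t2.png',cv2.resize(im[105:190,170:370],None,fx=4,fy=4,interpolation=2)[:,:,::-1])
c=cams.snapshot('side'); cv2.imwrite('pics/s2.png',cv2.resize(c['pixels'][130:290,240:400],None,fx=3.6,fy=3.6)[:,:,::-1])
```

```text
t 36.02 tcp [457.9 348.6 143.1] th 181.4 gap 60.1 F [ 0.6 -0.8  0.5] 0.0
spin 0.09 dx -2.06 dy -2.46 dz -0.35
```

View pics/t2.png

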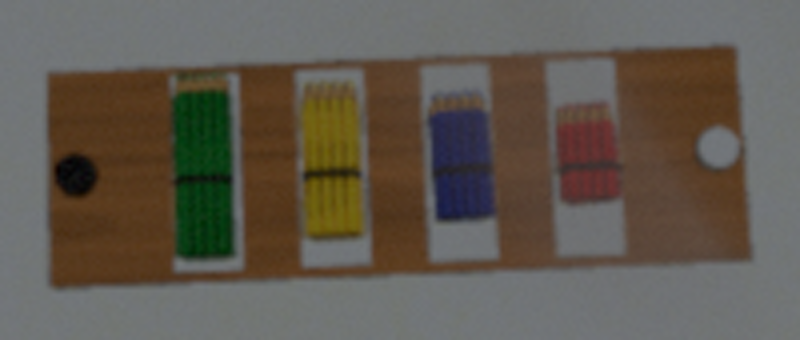

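View pics/s2.png

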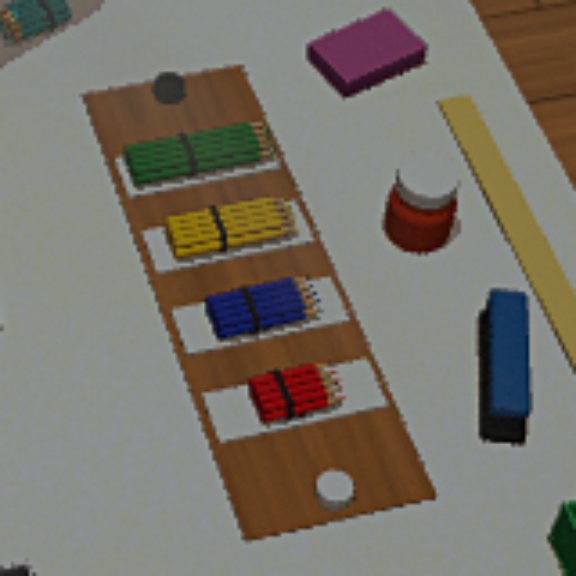

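Top view: the order from the white knob is red (589,153), blue (463,156), yellow (333,160) and green (205,165). All lie flat along their strips, and the side view agrees. Check the centre offsets numerically.

Run:
```python
from h import *
c=cams.snapshot('top')
T=dict(red=(589,153,648.9,-144),blue=(463,156,647,-58.8),yellow=(333,160,645.4,26.2),green=(205,165,643.2,111.3))
for n,(u,v,x,y) in T.items():
    w=world(c,[(u+.5)/4-.5+170,(v+.5)/4-.5+105],.018)[0]*1000; print(n,(w-[x,y]).round(1))
```

```text
red [-1.1 -0.4]
blue [ 0.4 -1.8]
yellow [ 1.  -0.2]
green [1.4 0. ]
```

All offsets are under 2 mm, so I'm handing in.

```bash
python3 -c "
from station import sign_off
print(sign_off())"
```

```text
the job is handed in; nothing more can be done
None
```

The job is handed in: from the white knob to the black, the red, blue, yellow and green bundles lie flat and released on their strips, each measured within about 2 mm of its strip's centre (the hand-in returned no verdict).

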